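# Empty the bench tip cart into the offcut tub

## Robot

A 7-joint arm with a two-finger parallel gripper is mounted at the origin on the work surface. World frame = base frame: x ahead of the robot, y to its left, z up, the work surface at z = 0. Lengths are in m, angles in rad, forces in N, time in s.
With the tool pointing down it reaches from about 0.4 to 0.85 m from the base axis. Payload 6.9 kg.
Tool frame: the origin (TCP) lies between the finger pads; the fingertips stand 11 mm ahead of it and the grasp point (between the pads) lies 8 mm behind it; z points along the fingers, y is the direction in which the jaws open and shut (so a half turn about z gives the same grasp; the last joint's range is limited). The gripper opens to 85 mm and grips with 20 to 120 N. Pads are 22 mm wide; open, the fingers measure 114 mm over their backs; the gripper's body (76 mm by 85 mm) begins 54 mm behind the grasp point. The pads swing forward as they close: fully open they stand 13 mm farther back than shut.
Start: joints at [-1.105, 0.507, -0.238, 1.5, 0.126, 1.149, -0.155], TCP at [0.221, 0.585, 0.242] pointing down, gripper open.
Joint ranges: [-3.08, 3.08], [-0.24, 2.05], [-1.43, 1.35], [0, 2.5], [-1.52, 4.66], [0.17, 1.96], [-2.89, 2.89]. Speed limits (rad/s): [2.39, 2.39, 3.14, 3.14, 3.14, 3.14, 3.14].

## Interface

Orientations are given as a 3x3 rotation matrix whose columns are the frame's x, y, z axes.
In Python, from plant import robot gives the robot as it stands. The module is installed in compiled form; this text tells all that it offers.
- The arm moves only by the tool drive_tool, never from a script. Its argument "deltas" is a list that holds one entry, the list of rows, each a list of 5 numbers: the opening, from 0 (shut) to 1 (fully open), then the shift along the world's x, y, z in mm, then the turn about the world's z in rad. A call has 1 to 8 rows; each row is the pose to reach, as a shift and turn from the pose commanded when the call began; what a row does not reach only later rows make up. A row lasts 1/12 s, in which the tool goes at most 41.7 mm and 7.16 degrees, less where a joint would pass 70% of its speed; a pose out of reach is approached as far as the arm can. A call with a gripper value outside its range is refused whole. The fingers move at their own pace and stop on an object; "newtons" is the grip in N (left out, the last holds). Time passes only in rows, so rows that repeat a pose let the fingers close. It gives the time, the measured TCP pose, the force and the opening at its end, in the units of the state.
- robot.read_state(): the state, without advancing time (a new reading comes with each control period).
- robot.capture(name): name is "side" or "top" or "wrist"; returns (picture, depth): 400x640x3 uint8, blue, green, red; 400x640 float32, m along the optical axis (not along the pixel's ray), 0 where there is no reading.
- robot.calibration(name): a dict with "K" (3x3 intrinsics, pixels), "k1" (the pictures are not rectified: a ray, as slopes to the right and down, at radius r is drawn at 1 + k1 r^2 times it, then the intrinsics apply), "R" (3x3) and "t" (3): a world point X has camera coordinates R X + t. Camera axes: x right, y down, z forward; pixel columns grow to the right and rows downward; lengths in m; the calibration is good to about 2 mm. A picture is of the moment at which its call begins: read the wrist's pose just before it. calibration takes no time and is no camera call; for the wrist camera it gives the pose at the moment of the call.
- robot.sign_off(): hands the job in, once; it reports no verdict.
The state is a dict: "time_s": time; "q": joint angles; "dq": joint speeds; "joint_torque": joint torques, N m; "eef_pos": TCP position; "tool_rot": TCP orientation; "contact_force": force on the tool from outside, world axes, zero at the start; "torque": the same for the moment, N m; "gripper_width": opening from 0.0 (shut) to 1.0 (fully open).
Only numpy, scipy, OpenCV 4.12 (cv2) and the standard library are available. Lean on these libraries where they do the work, as an engineer would, in place of code of your own. Each camera call takes 0.05 s, during which the arm holds its last target. There are 200 camera calls.

## Task

Empty the little two-wheeled tip cart: first take the stray handwheel out of the way and lay it flat on a free bit of bench, then pull the grey tub up against the front of the cart's dock, centred. Lift the cart's handle so that the load tips forward over the wheels and all three wooden offcuts land in the tub, then lower the handle gently, without letting it drop, until the cart rests fully back on its legs; leave the tub in place with the offcuts in it, and do not disturb the other things on the bench.

Things in the scene. Friction and masses are not known exactly. Their poses are not given: they have to be found in the camera images.
- dock: Grey painted dock block screwed to the bench (it never moves in a run), 220 long x 200 wide x 75 mm high, with two small steel axle brackets (at y = +-94 mm, up to 150 mm high) carrying the cart. Its origin is on the bench under the axle; +x is the direction in which the cart tips, z up. The block spans x = -190 to +30 mm, so its front face, against which the tub belongs, is at x = +30 mm.
- skip (a joint): Tip angle of the cart about its axle, rad: 0 = resting on its legs, grows as the handle is lifted, stop at 1.08. It swings freely with a weak return spring and always falls back by itself when empty and unsupported. Lifting takes about 3 to 6 N at the handle. The offcuts slide out somewhere above 0.6 rad, certainly near the stop; at the stop the front lip is about 10 mm above the tub's rim.
- skip_axle (a point): Centre of the cart's axle, 125 mm above the bench; point axes as the cart's (they turn with it). The cart: sheet steel tray, open at the front, 200 long (x -130 to +70 mm from the axle) x 116 mm wide, walls up to 66 mm above the axle, two wheels of 100 mm diameter at its sides (outer faces 156 mm apart).
- skip_handle (a point): Middle of the handle's black crossbar, a round bar of 16 mm diameter and 112 mm clear length along the cart's y, between two shafts. At rest it is 210 mm behind the axle (dock -x) and 155 mm above the bench, with nothing under it but the end of the dock block 80 mm below (block top 75 mm); it rises on a 212 mm arc to about 320 mm. The tray's rear wall is 80 mm in front of it.
- catch_spot (a point): Where the middle of the tub's underside lies when the tub stands squarely against the front of the dock: on the bench, dock x = 115 mm, y = 0. Moves with the dock.
- tub: Loose open grey plastic tub, 170 (its x) x 170 (its y) x 55 mm high, walls and floor 6 mm, 0.5 kg. Origin at the centre of its underside. It starts away from the dock, 190 to 230 mm beyond its place in the tipping direction and a little to one side and askew (its x within 0.2 rad of the dock's x).
- handwheel: Loose handwheel lying flat between tub and dock: black rim disc 90 mm diameter, 18 mm high, with a plain steel hub of 32 mm diameter standing up to 50 mm above the bench, 0.35 kg. Origin at the centre of its underside, z up.
- offcut_a: Wooden offcut lying in the cart, 70 x 40 x 25 mm, origin at the centre of its underside.
- offcut_a_mid (a point): Centre of offcut a.
- offcut_b: Wooden offcut lying in the cart, 65 x 36 x 30 mm, origin at the centre of its underside.
- offcut_b_mid (a point): Centre of offcut b.
- offcut_c: Wooden offcut lying crosswise at the back of the cart, 35 (x) x 90 (y) x 22 mm, origin at the centre of its underside.
- offcut_c_mid (a point): Centre of offcut c.
- can: Bystander: aluminium can, 72 mm diameter, 100 mm high, origin at its underside. Leave it alone.
- oil: Bystander: white bottle with black cap, 60 mm diameter, 170 mm high, origin at its underside. Leave it alone.
- mug: Bystander: white mug, 76 mm diameter, 90 mm high, handle reaching about 65 mm from its axis along its +y, origin at its underside. Leave it alone.
- pushblock: Bystander: wooden push block, 130 (x) x 50 x 55 mm, origin at the centre of its underside. Leave it alone.
- jar: Bystander: amber jar, 64 mm diameter, 90 mm high, origin at its underside. Leave it alone.
- wrench: Bystander: wrench lying flat, 180 mm long along its x, up to about 45 mm wide, origin near the middle. Leave it alone.
- gauge: Bystander: dark steel block, 90 (x) x 60 x 40 mm, origin at the centre of its underside. Leave it alone.
Not all that is in view belongs to the job. What is shaped like the tub but purple is not meant.

How it is judged:
On the way, in this order (a step that is already met when the one before it is completed fails the run):
1. the tub stands at the front of the dock (horizontal distance between tub and catch_spot below 0.03 m and linear speed of tub below 0.02 m/s), for 0.2 s.
2. the cart is tipped and all three offcuts have left it into the tub (value of joint skip above 0.6 rad and x of offcut_a_mid in the frame of tub between -0.085 and 0.085 m and y of offcut_a_mid in the frame of tub between -0.085 and 0.085 m and z of offcut_a_mid in the frame of tub between 0 and 0.1 m and x of offcut_b_mid in the frame of tub between -0.085 and 0.085 m and y of offcut_b_mid in the frame of tub between -0.085 and 0.085 m and z of offcut_b_mid in the frame of tub between 0 and 0.1 m and x of offcut_c_mid in the frame of tub between -0.085 and 0.085 m and y of offcut_c_mid in the frame of tub between -0.085 and 0.085 m and z of offcut_c_mid in the frame of tub between 0 and 0.1 m), for 0.1 s.
At the end, for the whole second after the job is handed in: Cart on its legs (angle under 0.03 rad); tub upright, within 40 mm of its place at the dock front; centres of all three offcuts inside the tub walls, at most 100 mm up; handwheel flat on the bench, over 120 mm from the tub (centres); tub and handwheel at rest (value of joint skip below 0.03 rad and horizontal distance between tub and catch_spot below 0.04 m and angle between each of tub, handwheel's own z axis and vertical below 0.1 rad and linear speed of each of tub, handwheel below 0.02 m/s and x of offcut_a_mid in the frame of tub between -0.085 and 0.085 m and y of offcut_a_mid in the frame of tub between -0.085 and 0.085 m and z of offcut_a_mid in the frame of tub between 0 and 0.1 m and x of offcut_b_mid in the frame of tub between -0.085 and 0.085 m and y of offcut_b_mid in the frame of tub between -0.085 and 0.085 m and z of offcut_b_mid in the frame of tub between 0 and 0.1 m and x of offcut_c_mid in the frame of tub between -0.085 and 0.085 m and y of offcut_c_mid in the frame of tub between -0.085 and 0.085 m and z of offcut_c_mid in the frame of tub between 0 and 0.1 m and height (world z) of handwheel below 0.012 m and horizontal distance between handwheel and tub above 0.12 m); the robot touches nothing.
It fails at once if the cart drops back (its tip angle falls faster than 2 rad/s) (velocity of joint skip below -2 rad/s).
It fails at once if a bystander is moved by more than 30 mm (distance of any of can, oil, mug, pushblock, jar, wrench, gauge from where it was at the start of the episode above 0.03 m).
It fails at once if the tub is tipped up by more than 0.5 rad (angle between tub's own z axis and vertical above 0.5 rad).
It also fails if it takes over 72 s, if anything falls off the work surface, if the arm or the gripper's body presses on something with over 40 N, if the wrist force passes 120 N, or if a joint passes its speed limit or range.

## Working session

There is one attempt and no reset: what is moved stays moved. The work goes in short steps, Python scripts to look and compute and a tool call to move; the robot and the scene stay as the last step left them, time stands still between calls to the robot, and variables do not carry over. Pictures are saved under pics/ and viewed, about 8 in all and at most 12, crops included, and the job is handed in when it is done.

Besides the shell and the picture viewer there is one more tool, called after "Call:" as a command line: name --argument value ..., lists and objects as JSON in quotes. drive_tool: Moves the arm, as the interface text tells. Its arguments: {"type":"object","properties":{"deltas":{"type":"array"},"newtons":{"type":"number"}},"required":["deltas"]}

```bash
mkdir -p pics
cat > h.py <<'E'
import numpy as np, cv2
from plant import robot
def world(name, depth, cal=None):
    c=cal or robot.calibration(name); K=np.array(c["K"]);R=np.array(c["R"]);t=np.array(c["t"])
    v,u=np.mgrid[0:400,0:640].astype(np.float64)
    p=cv2.undistortPoints(np.stack([u.ravel(),v.ravel()],1)[:,None],K,np.array([c["k1"],0,0,0.]))[:,0]
    P=np.c_[p,np.ones(len(p))]*depth.ravel()[:,None]
    W=((P-t)@R).reshape(400,640,3); W[depth==0]=np.nan
    return W
E
python3 - <<'E'
from h import *
s=robot.read_state(); print(s)
for n in("side","top"):
    p,d=robot.capture(n); c=robot.calibration(n); cv2.imwrite(f"pics/{n}0.png",p); np.savez(f"{n}0.npz",p=p,d=d,W=world(n,d))
    print(n,c)
E
```

```text
{'time_s': 0.0, 'q': array([-1.10452345,  0.50830561, -0.23751081,  1.50112407,  0.1257097 ,
        1.1489234 , -0.15482326]), 'dq': array([ 0.0006264 ,  0.0003852 , -0.00011091,  0.0006961 ,  0.00029192,
       -0.00153264,  0.00056454]), 'joint_torque': array([ 1.13094029e-03, -6.20607448e+01, -2.18640178e+00, -2.49644959e+01,
        1.26453844e-02,  1.20099969e-02, -5.44382459e-06]), 'eef_pos': array([0.22053554, 0.58427826, 0.24145223]), 'tool_rot': array([[-9.35618932e-01,  3.53011171e-01, -5.73022761e-04],
       [ 3.53011631e-01,  9.35617433e-01, -1.67555760e-03],
       [-5.53604664e-05, -1.76996712e-03, -9.99998432e-01]]), 'contact_force': array([-0.73074598,  0.47462515, -0.74984213]), 'torque': array([ 0.01641718, -0.00774471,  0.03722289]), 'gripper_width': 0.9991238386212618}
side {'K': array([[496.57628694,   0.        , 323.28332059],
       [  0.        , 496.57628694, 190.88386909],
       [  0.        ,   0.        ,   1.        ]]), 'k1': -0.10303315024113392, 'R': array([[ 0.7044234 , -0.70974984,  0.00654475],
       [-0.52927372, -0.53140082, -0.6614246 ],
       [ 0.47292389,  0.462459  , -0.74998311]]), 't': array([-0.37697133,  0.34085201,  1.59395877])}
top {'K': array([[514.27253911,   0.        , 325.11946999],
       [  0.        , 514.27253911, 186.71764636],
       [  0.        ,   0.        ,   1.        ]]), 'k1': 0.046787119802002, 'R': array([[ 1.98378463e-02, -9.99801860e-01,  1.64328874e-03],
       [-9.97141820e-01, -1.99048586e-02, -7.28833798e-02],
       [ 7.29016481e-02, -1.92742641e-04, -9.97339116e-01]]), 't': array([-0.03579433,  0.53251872,  1.70068557])}
```

View pics/top0.png

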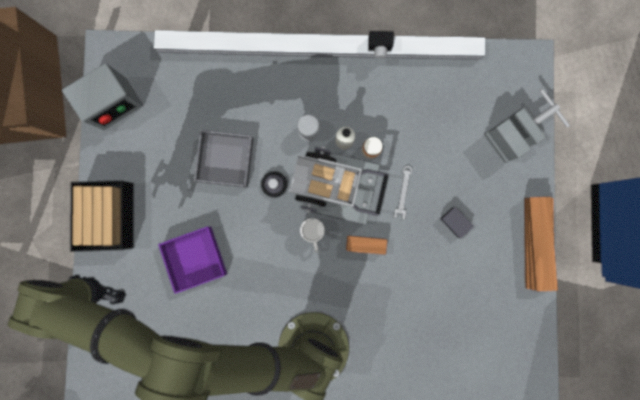

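View pics/side0.png

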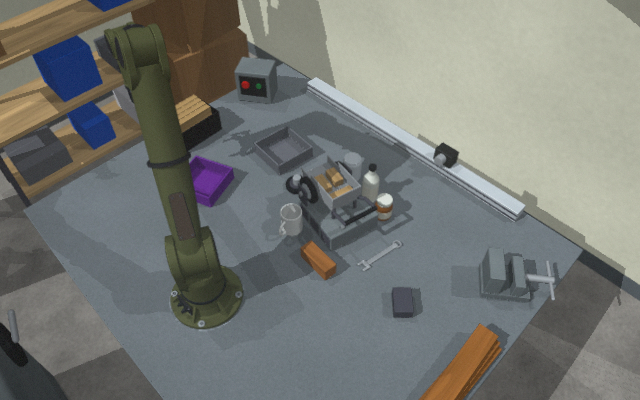

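Top view: grey tub (225,158), purple decoy (193,259), handwheel (274,184) between the tub and the cart (335,182), and handle bar near (372,190). The cart tips towards world +y (left in the picture). The can (308,125), bottle (345,135), jar (373,147), mug (312,230), push block (367,245) and wrench (403,192) are close around it. The grey tub fits; the purple one does not.

Run:
```python
from h import *
z=np.load("top0.npz");p,W=z["p"],z["W"];Z=W[...,2]
def sel(name,u0,v0,u1,v1,lo,hi):
    m=np.zeros((400,640),bool);m[v0:v1,u0:u1]=1;m&=(Z>lo)&(Z<hi)
    q=W[m]; 
    if len(q)<3: print(name,len(q));return
    r=cv2.minAreaRect((q[:,:2]*1000).astype(np.float32)); print(name,len(q),"mean",q.mean(0).round(3),"rect",np.round(r[0],0),np.round(r[1],0),round(r[2],1),"box",np.round(cv2.boxPoints(r)).tolist())
sel("tub rim",185,120,262,195,.035,.08)
sel("wheel hub",258,168,291,200,.03,.08)
sel("wheel all",258,168,291,200,.01,.03)
sel("bench",210,200,260,230,-1,1)
sel("jar",360,135,385,158,.06,.12);sel("oil",333,122,357,148,.1,.2);sel("can",295,112,320,138,.07,.12);sel("mug",295,215,327,250,.06,.12);sel("push",340,232,392,258,.03,.08);sel("wrench",392,160,415,222,.004,.03)
sel("dock",290,140,400,220,.06,.09)
sel("tops",290,140,400,220,.165,.25)
sel("bar",362,160,395,215,.13,.17)
q=np.where((Z[150:216,286:400]>0),Z[150:216,286:400]*1000,0)
for r in range(0,66,3): print(150+r,' '.join('%3d'%x for x in q[r,::4]))
a=cv2.resize(p[130:230,180:400],None,fx=3.6,fy=3.6,interpolation=cv2.INTER_CUBIC);cv2.imwrite("pics/crop1.png",a)
```

```text
tub rim 536 mean [0.623 0.317 0.052] rect [620. 313.] [174. 171.] 84.8 box [[527.0, 234.0], [698.0, 219.0], [713.0, 392.0], [543.0, 407.0]]
wheel hub 74 mean [0.539 0.146 0.049] rect [539. 146.] [31. 29.] 72.1 box [[521.0, 135.0], [548.0, 126.0], [558.0, 156.0], [530.0, 165.0]]
wheel all 498 mean [0.54  0.146 0.018] rect [537. 144.] [ 97. 105.] 7.1 box [[482.0, 190.0], [495.0, 86.0], [591.0, 98.0], [579.0, 202.0]]
bench 1496 mean [0.435 0.277 0.001] rect [435. 278.] [ 98. 167.] 1.1 box [[385.0, 360.0], [388.0, 193.0], [486.0, 195.0], [482.0, 362.0]]
jar 273 mean [ 0.663 -0.176  0.087] rect [ 663. -176.] [59. 54.] 1.3 box [[633.0, -150.0], [634.0, -204.0], [693.0, -202.0], [692.0, -149.0]]
oil 265 mean [ 0.689 -0.086  0.13 ] rect [692. -87.] [55. 54.] 1.6 box [[664.0, -61.0], [665.0, -115.0], [721.0, -113.0], [719.0, -59.0]]
can 390 mean [0.723 0.034 0.098] rect [724.  35.] [69. 68.] 78.6 box [[684.0, 7.0], [751.0, -6.0], [764.0, 62.0], [698.0, 75.0]]
mug 134 mean [0.38  0.013 0.085] rect [383.   7.] [91. 74.] 45.8 box [[325.0, -0.0], [378.0, -52.0], [442.0, 13.0], [388.0, 65.0]]
push
[... 2653 characters left out ...]
 174 174 172 175 150 189 193 138 132 159 157 157 134 189  73  74  68  66   0   2 160   0   0   0   0
201   5   0   3   4 141 177 176 175 167 156  73 140 200 192 130 137 131 187  72  81  78  74   0 166 164   3   3   0   0
204   0   0   0   0  75  73 135 157 167 157 125  77  76  69 131 194 194 146  70  72  80  75  12 163 163   0   7   0   0
207   0   0   2   0 147 152 147  77  70  67  76  65  72  86  78  74  78 146 152  78  72   0   0 164   0   0   0   0   0
210   0   0   0   4   1 130 137 155  68  70  69  72  73  71  81  78  73  78 149 147 155 150   3 164   1   0   4   0   6
213   0   0   0   3   0   0   0   1  66  76  75  67  78  70  76  67  72  75  73  79  68 155 162 160   1   0   0   0   0
```

View pics/crop1.png

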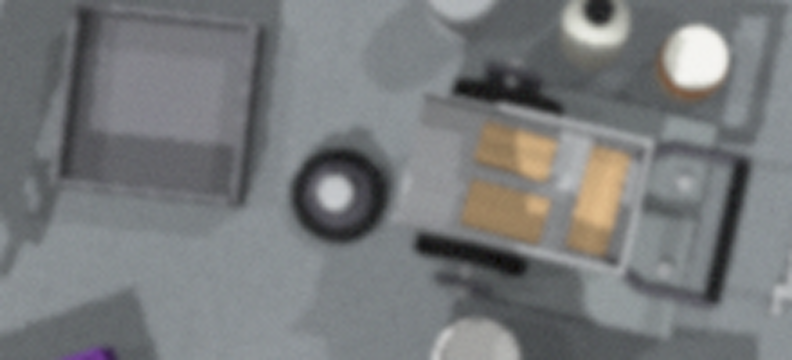

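Crop confirms the grey tub (left), handwheel (338,195 in the crop), cart and black crossbar from about (742,160) to (712,300). The cart's tip direction is world +y with a slight +x lean. Next I fit the bar and the dock precisely.

```bash
cat >> h.py <<'E'
def ray(name,uv,z,cal=None):
    c=cal or robot.calibration(name);K=np.array(c["K"]);R=np.array(c["R"]);t=np.array(c["t"])
    q=cv2.undistortPoints(np.float64(uv).reshape(-1,1,2),K,np.array([c["k1"],0,0,0.]))[:,0]
    d=np.c_[q,np.ones(len(q))]@R; o=-R.T@t
    return o+d*((z-o[2])/d[:,2])[:,None]
E
python3 - <<'E'
from h import *
z=np.load("top0.npz");p,W=z["p"],z["W"];Z=W[...,2];g=p.max(2)
m=np.zeros((400,640),bool);m[168:216,374:392]=1;m&=(g<60)&(Z>.13)&(Z<.18)
v,u=np.nonzero(m);P=ray("top",np.c_[u,v],.157)
r=cv2.minAreaRect((P[:,:2]*1000).astype(np.float32));print("bar",len(P),r,P.mean(0),np.median(Z[m]))
l=cv2.fitLine((P[:,:2]*1000).astype(np.float32),cv2.DIST_HUBER,0,.01,.01).ravel();print("line",l)
# wheels
for n,(a,b,c,d) in {"w+":(305,145,345,165),"w-":(290,188,332,212)}.items():
    m=np.zeros((400,640),bool);m[b:d,a:c]=1;m&=(g<50)&(Z>.13)
    q=W[m];print(n,len(q),q.mean(0),cv2.minAreaRect((q[:,:2]*1000).astype(np.float32)))
# tray walls tops: Z>0.183
m=np.zeros((400,640),bool);m[145:215,290:370]=1;m&=(Z>.183)&(Z<.21)
q=W[m];r=cv2.minAreaRect((q[:,:2]*1000).astype(np.float32));print("tray",len(q),r,cv2.boxPoints(r).round())
# tub rim with side
m=np.zeros((400,640),bool);m[120:195,185:262]=1;m&=(Z>.045)&(Z<.068);q=W[m]
print("tub",cv2.minAreaRect((q[:,:2]*1000).astype(np.float32)))
ztop=np.load("side0.npz");S=ztop["W"];Zs=S[...,2]
m=(Zs>.045)&(Zs<.068);m[:110]=0;m[185:]=0;m[:,:240]=0;m[:,325:]=0;q=S[m];print("tub side",len(q),cv2.minAreaRect((q[:,:2]*1000).astype(np.float32)))
E
```

```text
bar 119 ((505.3702697753906, -199.06700134277344), (9.667430877685547, 118.09151458740234), 77.86449432373047) [ 0.504306   -0.19873315  0.157     ] 0.1623837359159333
line [ 9.7723979e-01 -2.1213776e-01  5.0444971e+02 -1.9874542e+02]
w+ 108 [ 0.61761625 -0.00687973  0.16885485] ((622.7958984375, -10.363410949707031), (86.41661834716797, 28.011064529418945), 76.85865783691406)
w- 129 [0.47987739 0.01711085 0.16599851] ((479.53216552734375, 19.317974090576172), (92.19493865966797, 14.572227478027344), 78.85379028320312)
tray 187 ((536.025634765625, -56.257904052734375), (134.07839965820312, 116.76738739013672), 78.23950958251953) [[ 465. -110.]
 [ 580. -134.]
 [ 607.   -3.]
 [ 493.   21.]]
tub ((620.2294921875, 313.0396423339844), (174.12396240234375, 171.07655334472656), 84.93804931640625)
tub side 374 ((611.0543823242188, 257.68267822265625), (280.720458984375, 179.15606689453125), 84.1493911743164)
```

Three measurements agree. Axle is (550,5) mm and the dock's +x is (0.212,0.977), from the bar, the wheels and the tray's rear edge. Catch_spot is (574,117). The tub is at (620,313), askew by +0.12 rad, and the handwheel is at (539,146). I'll move over the handwheel first.

Call:
drive_tool --deltas '[[[0.75,24,-32,0,0.05],[0.75,47,-65,0,0.1],[0.75,71,-97,0,0.15],[0.75,94,-130,0,0.15],[0.75,118,-162,0,0.15],[0.75,141,-195,0,0.15],[0.75,165,-227,0,0.15],[0.75,188,-260,0,0.15]]]' --newtons 40

```text
time_s: 0.77
eef_pos: [0.4094, 0.3229, 0.2421]
tool_rot: [[-0.978, 0.209, -0.0], [0.209, 0.978, -0.0], [0.0, -0.0, -1.0]]
contact_force: [0.6, -0.3, 0.1]
gripper_width: 0.751
```

Call:
drive_tool --deltas '[[[0.75,24,-32,0,0],[0.75,48,-65,0,0],[0.75,72,-98,-20,0],[0.75,96,-130,-50,0],[0.75,120,-162,-80,0],[0.75,130,-178,-110,0],[0.75,130,-178,-120,0],[0.75,130,-178,-120,0]]]'

```text
time_s: 1.43
eef_pos: [0.5374, 0.1425, 0.1178]
tool_rot: [[-0.977, 0.214, -0.007], [0.214, 0.977, -0.004], [0.006, -0.005, -1.0]]
contact_force: [-0.4, -0.9, 0.5]
gripper_width: 0.748
```

Run:
```python
from h import *
s=robot.read_state();print(s["eef_pos"],s["time_s"])
c=robot.calibration("wrist");p,d=robot.capture("wrist");W=world("wrist",d,c);Z=W[...,2]
cv2.imwrite("pics/w1.png",p)
near=np.hypot(W[...,0]-.539,W[...,1]-.146)<.045
for lo,hi in((.035,.06),(.01,.03)):
    m=near&(Z>lo)&(Z<hi);q=W[m];print(len(q),q.mean(0) if len(q) else "", cv2.minEnclosingCircle((q[:,:2]*1000).astype(np.float32)) if len(q) else "")
```

```text
[0.53744975 0.14245173 0.11778563] 1.4333
1418 [0.53472528 0.14403372 0.04763111] ((536.5750122070312, 143.67416381835938), 15.9423246383667)
6046 [0.53254211 0.14593989 0.01670144] ((536.6834716796875, 143.9697723388672), 44.674415588378906)
```

View pics/w1.png

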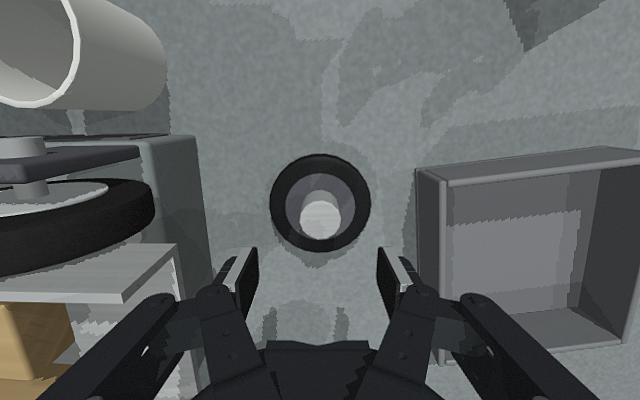

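Wrist view: the handwheel is at (320,205), between the fingers, with the cart to the left and the tub to the right. The hub at (537,144) agrees to about 2 mm. I descend and grip.

Call:
drive_tool --deltas '[[[0.75,0,1,-30,0],[0.75,0,1,-60,0],[0.75,0,1,-84,0],[0.75,0,1,-84,0],[0.2,0,1,-84,0],[0.2,0,1,-84,0],[0.2,0,1,-84,0],[0.2,0,1,-84,0]]]' --newtons 40

```text
time_s: 2.15
eef_pos: [0.5397, 0.1482, 0.0408]
tool_rot: [[-0.978, 0.209, 0.003], [0.209, 0.978, 0.001], [-0.003, 0.001, -1.0]]
contact_force: [-1.4, -0.7, 4.6]
gripper_width: 0.355
```

Call:
drive_tool --deltas '[[[0.2,0,0,0,0],[0.2,0,0,0,0],[0.2,0,0,15,0],[0.2,0,0,40,0],[0.2,0,0,65,0],[0.2,0,0,80,0],[0.2,0,0,80,0],[0.2,0,0,80,0]]]'

```text
time_s: 2.82
eef_pos: [0.5392, 0.1481, 0.1198]
tool_rot: [[-0.978, 0.209, 0.003], [0.209, 0.978, 0.001], [-0.003, 0.002, -1.0]]
contact_force: [0.2, -0.3, -4.7]
gripper_width: 0.355
```

Call:
drive_tool --deltas '[[[0.2,-18,11,0,0],[0.2,-46,28,0,0],[0.2,-77,47,0,0],[0.2,-100,61,-10,0],[0.2,-110,68,-30,0],[0.2,-110,68,-55,0],[0.2,-110,68,-70,0],[0.2,-110,68,-75,0]]]'

```text
time_s: 3.48
eef_pos: [0.4264, 0.2151, 0.0406]
tool_rot: [[-0.978, 0.208, -0.005], [0.208, 0.978, -0.002], [0.004, -0.003, -1.0]]
contact_force: [-8.0, -3.8, 37.4]
gripper_width: 0.361
```

Call:
drive_tool --deltas '[[[0.2,0,0,-2,0],[0.2,0,0,-4,0],[0.2,0,0,-5,0],[0.2,0,0,-5,0]]]'

```text
time_s: 3.82
eef_pos: [0.4268, 0.2152, 0.0402]
tool_rot: [[-0.978, 0.209, -0.002], [0.209, 0.978, -0.001], [0.002, -0.002, -1.0]]
contact_force: [-11.0, -3.3, 28.8]
gripper_width: 0.356
```

It is on the bench and pressing a little, so I relieve that and release.

Call:
drive_tool --deltas '[[[0.2,0,0,5,0],[0.2,0,0,6,0],[0.7,0,0,6,0],[0.7,0,0,6,0],[0.7,0,0,6,0],[0.7,0,0,20,0],[0.7,0,0,50,0],[0.7,0,0,85,0]]]'

```text
time_s: 4.48
eef_pos: [0.4276, 0.2152, 0.1226]
tool_rot: [[-0.978, 0.209, -0.004], [0.209, 0.978, -0.002], [0.004, -0.003, -1.0]]
contact_force: [0.7, -0.1, -0.1]
gripper_width: 0.696
```

Run:
```python
from h import *
s=robot.read_state();print(s["eef_pos"],s["time_s"],s["contact_force"],s["gripper_width"])
p,d=robot.capture("top");W=world("top",d);Z=W[...,2]
near=np.hypot(W[...,0]-.427,W[...,1]-.215)<.06
m=near&(Z>.008)&(Z<.028);q=W[m];print("wheel rim",len(q),q.mean(0),q[:,2].std())
c=robot.calibration("wrist");p,d=robot.capture("wrist");W=world("wrist",d,c);Z=W[...,2]
near=np.hypot(W[...,0]-.427,W[...,1]-.215)<.06
for lo,hi in((.035,.06),(.01,.03)):
    m=near&(Z>lo)&(Z<hi);q=W[m];print(len(q),cv2.minEnclosingCircle((q[:,:2]*1000).astype(np.float32)),q.mean(0))
    A=np.c_[q[:,:2],np.ones(len(q))];print("slope",np.linalg.lstsq(A,q[:,2],rcond=None)[0])
```

```text
[0.42756673 0.21516785 0.12259929] 4.4833 [ 0.69891373 -0.086232   -0.08017671] 0.6956795788261002
wheel rim 163 [0.44162054 0.19831054 0.01709092] 0.0043765731353584345
1289 ((427.0332336425781, 215.5803985595703), 15.80225944519043) [0.42542352 0.21596284 0.04767403]
slope [ 0.12026269 -0.02617404  0.00216408]
5951 ((427.1230773925781, 215.5829620361328), 44.917320251464844) [0.42198911 0.21670606 0.01653459]
slope [ 0.00391753 -0.00088445  0.01507311]
```

Handwheel is flat at (427,216). Next is the middle of the tub's far wall, at (627,395).

Call:
drive_tool --deltas '[[[0.7,25,23,20,0.02],[0.7,53,48,20,0.06],[0.7,81,73,20,0.1],[0.7,109,98,20,0.124],[0.7,137,123,20,0.124],[0.7,165,148,20,0.124],[0.7,188,169,10,0.124],[0.7,200,180,0,0.124]]]'

```text
time_s: 5.25
eef_pos: [0.6308, 0.3985, 0.1221]
tool_rot: [[-0.996, 0.086, 0.001], [0.086, 0.996, 0.002], [-0.001, 0.002, -1.0]]
contact_force: [-1.1, 0.3, 0.3]
gripper_width: 0.698
```

Run:
```python
from h import *
s=robot.read_state();print(s["eef_pos"],s["time_s"],s["tool_rot"][:2,1])
c=robot.calibration("wrist");p,d=robot.capture("wrist");W=world("wrist",d,c);Z=W[...,2]
cv2.imwrite("pics/w2.png",p)
m=(Z>.045)&(Z<.065);q=W[m];print(len(q),cv2.minAreaRect((q[:,:2]*1000).astype(np.float32)))
ax=np.array([.089,.996]);a=(q[:,:2]-[.62,.313])@ax; b=(q[:,:2]-[.62,.313])@[-ax[1],ax[0]]
print(np.histogram(a,bins=np.arange(-.1,.2,.01)))
f=q[(a>.06)&(a<.1)&(abs(b)<.07)];l=cv2.fitLine((f[:,:2]*1000).astype(np.float32),cv2.DIST_HUBER,0,.01,.01).ravel();print("far wall",len(f),l)
```

```text
[0.63078915 0.39854963 0.12207617] 5.25 [0.08614958 0.99628037]
11412 ((653.9602661132812, 444.65509033203125), (287.2709045410156, 457.6630554199219), 3.9976863861083984)
(array([   0, 3158,  269,  264,  153,  140,  146,  168,  158,  146,  145,
        162,  161,  245,  280,  285,  280, 1546,  343,    0,    0,    0,
          0,    0,    0,    0,    0,    0,    0,    0]), array([-1.00000000e-01, -9.00000000e-02, -8.00000000e-02, -7.00000000e-02,
       -6.00000000e-02, -5.00000000e-02, -4.00000000e-02, -3.00000000e-02,
       -2.00000000e-02, -1.00000000e-02, -5.55111512e-17,  1.00000000e-02,
        2.00000000e-02,  3.00000000e-02,  4.00000000e-02,  5.00000000e-02,
        6.00000000e-02,  7.00000000e-02,  8.00000000e-02,  9.00000000e-02,
        1.00000000e-01,  1.10000000e-01,  1.20000000e-01,  1.30000000e-01,
        1.40000000e-01,  1.50000000e-01,  1.60000000e-01,  1.70000000e-01,
        1.80000000e-01,  1.90000000e-01,  2.00000000e-01]))
far wall 1423 [ 9.9601722e-01 -8.9161031e-02  6.1989734e+02  3.9146140e+02]
```

View pics/w2.png

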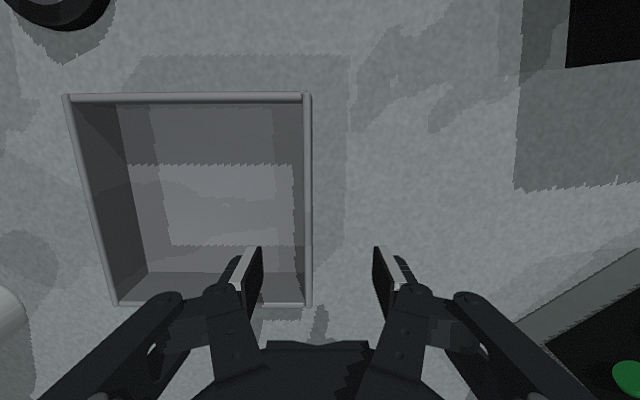

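The wrist view shows the tub's far wall (column 308) between the open jaws (255 to 380), and the wall line is at y = 391 mm. I adjust by −8 mm in y, descend and grip.

Call:
drive_tool --deltas '[[[0.7,-4,-8,-20,0],[0.7,-4,-8,-50,0],[0.7,-4,-8,-80,0],[0.7,-4,-8,-85,0],[0.7,-4,-8,-85,0],[0.0,-4,-8,-85,0],[0.0,-4,-8,-85,0],[0.0,-4,-8,-85,0]]]' --newtons 40

```text
time_s: 5.97
eef_pos: [0.6257, 0.3885, 0.0406]
tool_rot: [[-0.996, 0.087, 0.003], [0.087, 0.996, 0.002], [-0.003, 0.002, -1.0]]
contact_force: [0.4, -0.3, -0.3]
gripper_width: 0.28
```

Call:
drive_tool --deltas '[[[0,0,0,0,0],[0,0,0,0,0],[0,0,0,0,0],[0,0,0,0,0]]]'

```text
time_s: 6.3
eef_pos: [0.6255, 0.3889, 0.0402]
tool_rot: [[-0.996, 0.087, 0.003], [0.087, 0.996, 0.002], [-0.002, 0.003, -1.0]]
contact_force: [-0.5, 0.4, 5.9]
gripper_width: 0.061
```

Call:
drive_tool --deltas '[[[0,-1,-5,1,0],[0,-4,-18,1,-0.01],[0,-7,-36,1,-0.03],[0,-11,-56,1,-0.05],[0,-14,-76,1,-0.07],[0,-18,-96,1,-0.09],[0,-20,-112,1,-0.11],[0,-21,-120,1,-0.125]]]'

```text
time_s: 6.97
eef_pos: [0.6042, 0.2656, 0.0402]
tool_rot: [[-0.977, 0.213, 0.002], [0.213, 0.977, -0.0], [-0.002, 0.0, -1.0]]
contact_force: [0.8, 2.9, 2.6]
gripper_width: 0.06
```

Call:
drive_tool --deltas '[[[0,-1,-8,0,0],[0,-3,-20,0,0],[0,-6,-34,0,0],[0,-8,-48,0,0],[0,-10,-58,0,0],[0,-12,-66,0,0],[0,-12,-68,0,0],[0,-12,-68,0,0]]]'

```text
time_s: 7.63
eef_pos: [0.5922, 0.2, 0.0402]
tool_rot: [[-0.978, 0.21, 0.001], [0.21, 0.978, 0.001], [-0.001, 0.001, -1.0]]
contact_force: [0.4, 1.1, 8.7]
gripper_width: 0.06
```

Run:
```python
from h import *
s=robot.read_state();print(s["eef_pos"],s["time_s"],s["tool_rot"][:2,1],s["contact_force"])
c=robot.calibration("wrist");p,d=robot.capture("wrist");W=world("wrist",d,c)
cv2.imwrite("pics/w3.png",p)
p,d=robot.capture("top");W=world("top",d);Z=W[...,2];cv2.imwrite("pics/t3.png",cv2.resize(p[100:260,180:420],None,fx=3.2,fy=3.2,interpolation=cv2.INTER_CUBIC))
```

```text
[0.59216013 0.19997643 0.04016252] 7.6333 [0.20960466 0.97778562] [0.36935441 1.08984378 8.73649183]
```

View pics/w3.png

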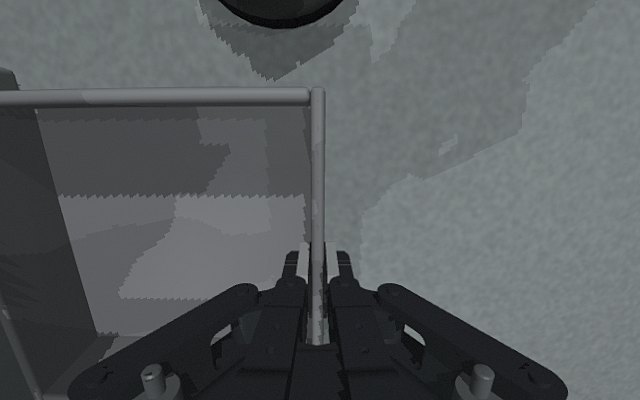

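Wall held between the pads (318,290), tub square. I nudge it the last few mm to the dock.

Call:
drive_tool --deltas '[[[0,0,-1,0,0],[0,0,-2,0,0],[0,-1,-3,0,0],[0,-1,-4,0,0],[0,-1,-4,0,0]]]'

```text
time_s: 8.15
eef_pos: [0.5914, 0.1979, 0.0402]
tool_rot: [[-0.978, 0.208, 0.002], [0.208, 0.978, 0.003], [-0.002, 0.003, -1.0]]
contact_force: [0.9, 4.0, 6.1]
gripper_width: 0.061
```

Contact felt at about 4 N. I release and rise.

Call:
drive_tool --deltas '[[[0,1,2,0,0],[0.5,1,2,0,0],[0.5,1,2,0,0],[0.5,1,2,0,0],[0.5,1,2,10,0],[0.5,1,2,40,0],[0.5,1,2,80,0],[0.5,1,2,120,0]]]'

```text
time_s: 8.82
eef_pos: [0.5908, 0.1973, 0.1603]
tool_rot: [[-0.978, 0.21, -0.003], [0.21, 0.978, -0.001], [0.002, -0.001, -1.0]]
contact_force: [0.9, 1.4, 1.0]
gripper_width: 0.498
```

Call:
drive_tool --deltas '[[[0.5,0,0,40,0],[0.5,0,0,80,0],[0.5,0,0,120,0],[0.5,0,0,150,0],[0.5,0,0,150,0]]]'

```text
time_s: 9.23
eef_pos: [0.5936, 0.1986, 0.3174]
tool_rot: [[-0.978, 0.21, 0.011], [0.21, 0.978, 0.004], [-0.01, 0.006, -1.0]]
contact_force: [0.4, 0.2, 0.4]
gripper_width: 0.502
```

Run:
```python
from h import *
s=robot.read_state();print(s["eef_pos"],s["time_s"],s["contact_force"])
for n in("top","side"):
    p,d=robot.capture(n);W=world(n,d);Z=W[...,2];cv2.imwrite(f"pics/{n}4.png",p)
    ex=np.array([.212,.977]);ey=np.array([-.977,.212]);r=W[...,:2]-[.5495,.0055];X=r@ex;Y=r@ey
    m=(X>.08)&(X<.26)&(abs(Y)<.13)&(Z>.04)&(Z<.066)
    print(n,m.sum(),"X",np.percentile(X[m],[1,99]),"Y",np.percentile(Y[m],[1,99]))
    m=(X>.17)&(X<.26)&(abs(Y)<.06)&(Z>.04)&(Z<.066);f=np.c_[Y[m],X[m]].astype(np.float32)*1000
    if m.sum()>5: print("far wall (y,x)",m.sum(),cv2.fitLine(f,cv2.DIST_HUBER,0,.01,.01).ravel())
```

```text
[0.59357073 0.19858929 0.31738996] 9.2333 [0.40289381 0.21167297 0.35906922]
top 158 X [0.08126208 0.2026002 ] Y [-0.0862702   0.08352643]
far wall (y,x) 21 [ 9.9949473e-01 -3.1785268e-02 -1.3891162e+01  1.9814044e+02]
side 248 X [0.08709128 0.20422441] Y [-0.08307923  0.08721348]
far wall (y,x) 102 [ 9.9994457e-01 -1.0528226e-02  6.9296722e+00  1.9594456e+02]
```

The tub stands at the dock: far wall at dock x of about 197 (ideal 197), and centred in y within 2 mm. On to the handle.

Call:
drive_tool --deltas '[[[0.7,-6,-25,0,0],[0.7,-14,-65,0,0],[0.7,-23,-105,0,0],[0.7,-32,-145,0,0],[0.7,-41,-185,0,0],[0.7,-49,-225,0,0],[0.7,-58,-265,0,0],[0.7,-66,-300,0,0]]]'

```text
time_s: 10.0
eef_pos: [0.5236, -0.1051, 0.3078]
tool_rot: [[-0.977, 0.212, -0.003], [0.212, 0.977, -0.0], [0.003, -0.001, -1.0]]
contact_force: [0.6, -1.0, -0.0]
gripper_width: 0.701
```

Call:
drive_tool --deltas '[[[0.7,-6,-30,0,0],[0.7,-14,-65,0,0],[0.7,-20,-90,-15,0],[0.7,-22,-98,-45,0],[0.7,-22,-98,-75,0],[0.7,-22,-98,-85,0],[0.7,-22,-98,-85,0]]]'

```text
time_s: 10.58
eef_pos: [0.5014, -0.1993, 0.2209]
tool_rot: [[-0.978, 0.21, -0.007], [0.21, 0.978, 0.003], [0.008, 0.001, -1.0]]
contact_force: [-0.0, 0.5, -0.1]
gripper_width: 0.701
```

Run:
```python
from h import *
s=robot.read_state();print(s["eef_pos"],s["time_s"],s["tool_rot"][:2,1])
c=robot.calibration("wrist");p,d=robot.capture("wrist");W=world("wrist",d,c);Z=W[...,2];cv2.imwrite("pics/w5.png",p)
r=W[...,:2]-[.505,-.199];X=r@[.212,.977];Y=r@[-.977,.212]
m=(abs(X)<.03)&(abs(Y)<.055)&(Z>.12)&(Z<.18)&(p.max(2)<90)
print(m.sum(),"X",np.percentile(X[m],[1,50,99]),"Y",np.percentile(Y[m],[1,99]),"Ztop",np.percentile(Z[m],[50,95]))
f=np.c_[Y[m],X[m]].astype(np.float32)*1000;print(cv2.fitLine(f,cv2.DIST_HUBER,0,.01,.01).ravel())
m=(X<.03)&(X>-.03)&(abs(Y)>.05)&(abs(Y)<.08)&(Z>.12)&(Z<.18);print("ends",np.percentile(Y[m],[1,99]) if m.any() else "")
```

```text
[ 0.50144131 -0.19934285  0.22091802] 10.5833 [0.21002416 0.97769542]
3163 X [-0.01244047 -0.00422903  0.02500838] Y [-0.05464859  0.05404603] Ztop [0.1603057  0.16203266]
[ 0.99962693 -0.02731349  3.8847392  -4.1472034 ]
ends [-0.06339747  0.06940751]
```

View pics/w5.png

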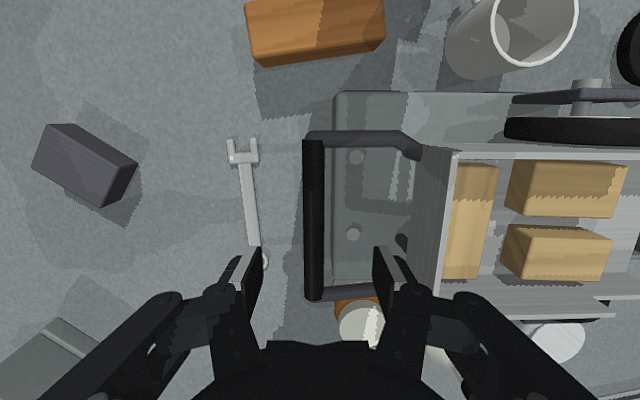

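The wrist view shows the black bar at column 313, rows 140 to 300, between the jaws (255 to 380), with all three offcuts in the tray. The bar is about 4 mm further back than estimated, at (502,−203). I descend and grip.

Call:
drive_tool --deltas '[[[0.7,1,-3,-20,0],[0.7,1,-3,-45,0],[0.7,1,-3,-68,0],[0.7,1,-3,-76,0],[0.7,1,-3,-76,0],[0.1,1,-3,-76,0],[0.1,1,-3,-76,0],[0.1,1,-3,-76,0]]]' --newtons 30

```text
time_s: 11.3
eef_pos: [0.5056, -0.2035, 0.1499]
tool_rot: [[-0.978, 0.21, 0.003], [0.21, 0.978, -0.001], [-0.003, -0.0, -1.0]]
contact_force: [0.5, 0.2, 0.7]
gripper_width: 0.281
```

Call:
drive_tool --deltas '[[[0.1,0,0,0,0],[0.1,0,0,0,0],[0.1,0,0,0,0]]]'

```text
time_s: 11.55
eef_pos: [0.5055, -0.2032, 0.1497]
tool_rot: [[-0.978, 0.21, 0.002], [0.21, 0.978, -0.001], [-0.002, -0.0, -1.0]]
contact_force: [-0.9, 2.0, 6.3]
gripper_width: 0.175
```

Run:
```python
import numpy as np
# bar arc in small steps: shift from rest, mm, world
for k in np.arange(0,1.10,.06):
    a=np.deg2rad(171.87)-k; x=212.1*np.cos(a)+210; z=212.1*np.sin(a)-30
    print(round(k,2),np.round([x*.212,x*.977,z],0))
```

```text
0.0 [ 0.  0. -0.]
0.06 [ 0.  2. 13.]
0.12 [ 1.  5. 25.]
0.18 [ 2.  9. 37.]
0.24 [ 3. 13. 49.]
0.3 [ 4. 18. 61.]
0.36 [ 5. 24. 72.]
0.42 [ 6. 30. 83.]
0.48 [ 8. 37. 94.]
0.54 [ 10.  44. 104.]
0.6 [ 11.  52. 113.]
0.66 [ 13.  61. 122.]
0.72 [ 15.  70. 131.]
0.78 [ 17.  80. 139.]
0.84 [ 20.  90. 146.]
0.9 [ 22. 101. 153.]
0.96 [ 24. 112. 159.]
1.02 [ 27. 123. 165.]
1.08 [ 29. 134. 169.]
```

Call:
drive_tool --deltas '[[[0.1,0,1,6,0],[0.1,1,4,19,0],[0.1,1,7,31,0],[0.1,2,11,43,0],[0.1,3,15,55,0],[0.1,4,20,66,0],[0.1,5,24,72,0],[0.1,5,24,72,0]]]'

```text
time_s: 12.22
eef_pos: [0.5103, -0.1808, 0.2223]
tool_rot: [[-0.978, 0.211, 0.003], [0.211, 0.978, -0.003], [-0.003, -0.003, -1.0]]
contact_force: [2.3, -5.9, -1.0]
gripper_width: 0.175
```

Following well (+22, +72). I continue from 0.36 to 0.72 rad.

Call:
drive_tool --deltas '[[[0.1,1,6,11,0],[0.1,3,13,22,0],[0.1,5,20,32,0],[0.1,6,28,41,0],[0.1,8,37,50,0],[0.1,10,46,59,0],[0.1,10,46,59,0],[0.1,10,46,59,0]]]'

```text
time_s: 12.88
eef_pos: [0.5198, -0.1371, 0.2818]
tool_rot: [[-0.977, 0.213, 0.003], [0.213, 0.977, -0.006], [-0.005, -0.005, -1.0]]
contact_force: [-2.1, -10.6, 7.8]
gripper_width: 0.175
```

Call:
drive_tool --deltas '[[[0.1,2,10,8,0],[0.1,5,20,15,0],[0.1,7,31,22,0],[0.1,9,42,28,0],[0.1,12,53,34,0],[0.1,13,58,36,0],[0.1,13,58,36,0],[0.1,13,58,36,0]]]'

```text
time_s: 13.55
eef_pos: [0.5327, -0.0782, 0.3182]
tool_rot: [[-0.977, 0.213, 0.003], [0.213, 0.977, -0.005], [-0.004, -0.004, -1.0]]
contact_force: [-2.9, -7.8, 13.8]
gripper_width: 0.172
```

Call:
drive_tool --deltas '[[[0.1,0,0,0,0],[0.1,0,0,0,0],[0.1,0,0,0,0],[0.1,0,0,0,0],[0.1,0,0,0,0],[0.1,0,0,0,0],[0.1,0,0,0,0],[0.1,0,0,0,0]]]'

```text
time_s: 14.22
eef_pos: [0.5325, -0.0786, 0.318]
tool_rot: [[-0.977, 0.213, 0.003], [0.213, 0.977, -0.005], [-0.004, -0.004, -1.0]]
contact_force: [-3.1, -7.7, 14.3]
gripper_width: 0.177
```

Run:
```python
from h import *
s=robot.read_state();print(s["eef_pos"],s["time_s"],s["contact_force"])
a=[]
for n in("top","side"):
    p,d=robot.capture(n);x=(260,120) if n=="top" else (240,110)
    a.append(cv2.resize(p[x[1]:x[1]+110,x[0]:x[0]+150],None,fx=2.6,fy=2.6,interpolation=cv2.INTER_CUBIC))
cv2.imwrite("pics/dump.png",np.hstack(a))
```

```text
[ 0.53253174 -0.07863642  0.31801199] 14.2167 [-3.07998843 -7.7460302  14.33722892]
```

View pics/dump.png

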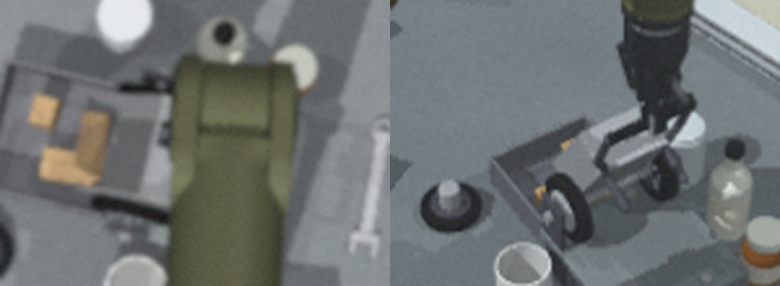

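Top crop: three offcuts beyond the lip, at (43,110), (93,140) and (68,165). I check their positions numerically.

```bash
cat > off.py <<'E'
from h import *
p,d=robot.capture("top");W=world("top",d);Z=W[...,2];p=p.astype(int)
m=((p[...,2]-p[...,0])>35)&(Z<.25);m[:120]=0;m[215:]=0;m[:,:240]=0;m[:,360:]=0
n,l,st,_=cv2.connectedComponentsWithStats(m.astype(np.uint8))
r=W[...,:2]-[.547,.0035];X=r@[.212,.977]-.115;Y=r@[-.977,.212]
for i in range(1,n):
    if st[i,4]>15: k=l==i;print(st[i],"tubX",np.percentile(X[k],[2,50,98]).round(3),"tubY",np.percentile(Y[k],[2,50,98]).round(3),"Z",np.percentile(Z[k],[5,50,95]).round(3))
q=Z[135:200:2,262:310:2]*1000
for i,row in enumerate(q): print(135+2*i,' '.join('%3d'%x if x==x else '  .' for x in row))
E
python3 off.py
```

```text
[271 156  12  14 118] tubX [0.011 0.026 0.047] tubY [-0.048 -0.029 -0.013] Z [0.033 0.071 0.077]
[275 163  26  28 429] tubX [-0.056 -0.03   0.017] tubY [-0.043  0.019  0.048] Z [0.023 0.037 0.067]
135  -2   4   9   0  -7  -2   3  -2   0   2  -2   6   2   0  -1   8   1   0   8  29  80  87 101  94
137   0   1   7   4   4   2   6  -3   0  -4  -2   2   7  -6  -1   2  -5   3   6  -6  23  54  64  69
139  -2 -13   0   0   0   3   7   5  -2   7  -2   2  -1   2   0   3   0   2   2  -1   0   7  32  27
141   3   0   0  -1 -10   4  -2   8  -3  -9   0   0   1   7   4  -7  -3   0   0   3   7   0  -1  -4
143  50  49  53  52   9  -7  -4   0  -1  -5   6  -5  -1   4  -3   3  -2  -4  -6   1  -4   0   3   0
145  55  27  36  39  53  51  50  55  54   0   1   8  -4   2   1  -8 -10  -2   2   2  -5  -6  -6   2
147  51  20   3  13   7  13  21  44  46  56  49  51  54   1   0   5  -1   6   3   0   0  -2   7   4
149  51   7   3   0   3   8   3   5   0   7  20  31  47  52  51  55  55   2   1   6  -1   2   4   0
151  45   6   5   6   4   9  16   3   8   7   5   2   8   0  18  28  36  64  54  56  60  -1  -7  -3
153
[... 1696 characters left out ...]

187   7   6   5  10   8   7   1  24  26  38  39  35  32  36   .  56  55  63  54  78  85  99 107 122
189   8   9   3   0   9  11   8   8   8   8  17  29  28  29  23  34  29  26   1  71  80  92 107 125
191   6   4   7   5   0  11   5   4   8   8  12   7   7   7  91   7 161  10   4  79  88 107 117 128
193  54  52   9   8   2   9   9   4  10   1  13   4   9  12   5   5 105 133 176 197 206 218 227 238
195   1  16  45  59  55  57  11   5   4   2   1   7   4  15  10   3   5 139 154 155 169 136 164 195
197   0   4  -6   4   1  13  48  54  52  55   7   6   3   6   6   1   6 139 160 165 170 167 173 176
199  -1   8  -2   0   3   8   3   2   0   5  38  47  57  55  53   7   4 149 159 162 175 168 172 173
```

All three are in the tub (tub x from −56 to +47 mm, y within ±48 mm, tops at or below 77 mm). Now I lower the handle along the same arc, slowly.

Call:
drive_tool --deltas '[[[0.1,-1,-3,-1,0],[0.1,-1,-5,-2,0],[0.1,-2,-10,-5,0],[0.1,-4,-16,-8,0],[0.1,-5,-22,-11,0],[0.1,-7,-32,-17,0],[0.1,-8,-38,-21,0],[0.1,-10,-48,-28,0]]]'

```text
time_s: 15.03
eef_pos: [0.5226, -0.1247, 0.2889]
tool_rot: [[-0.977, 0.211, 0.002], [0.211, 0.977, -0.002], [-0.002, -0.001, -1.0]]
contact_force: [0.4, -1.2, 1.0]
gripper_width: 0.17
```

Call:
drive_tool --deltas '[[[0.1,-3,-10,-8,0],[0.1,-5,-19,-17,0],[0.1,-7,-28,-26,0],[0.1,-9,-36,-35,0],[0.1,-10,-43,-45,0],[0.1,-12,-50,-56,0],[0.1,-13,-56,-67,0],[0.1,-13,-56,-67,0]]]'

```text
time_s: 15.7
eef_pos: [0.5101, -0.1812, 0.2183]
tool_rot: [[-0.977, 0.212, 0.001], [0.212, 0.977, -0.001], [-0.001, -0.001, -1.0]]
contact_force: [6.0, -4.6, -1.0]
gripper_width: 0.169
```

Call:
drive_tool --deltas '[[[0.1,-1,-6,-11,0],[0.1,-2,-11,-23,0],[0.1,-3,-15,-35,0],[0.1,-4,-18,-45,0],[0.1,-5,-20,-53,0],[0.1,-5,-22,-60,0],[0.1,-5,-23,-66,0],[0.1,-5,-24,-70,0]]]'

```text
time_s: 16.37
eef_pos: [0.5048, -0.203, 0.1493]
tool_rot: [[-0.978, 0.21, -0.0], [0.21, 0.978, 0.001], [0.0, 0.001, -1.0]]
contact_force: [3.8, -0.8, -1.0]
gripper_width: 0.175
```

Call:
drive_tool --deltas '[[[0.1,0,0,-1,0],[0.1,0,0,-2,0],[0.1,0,0,-3,0],[0.1,0,0,-3,0]]]'

```text
time_s: 16.7
eef_pos: [0.5047, -0.203, 0.1487]
tool_rot: [[-0.978, 0.21, 0.001], [0.21, 0.978, -0.0], [-0.001, -0.0, -1.0]]
contact_force: [-0.2, 0.4, 10.7]
gripper_width: 0.174
```

The cart is on its legs (upward reaction 10.7 N at the starting height). I release slowly and retreat upward.

Call:
drive_tool --deltas '[[[0.3,0,0,0,0],[0.6,0,0,0,0],[0.6,0,0,0,0],[0.6,0,0,0,0],[0.6,0,0,25,0],[0.6,0,0,60,0],[0.6,0,0,100,0],[0.6,0,0,140,0]]]'

```text
time_s: 17.37
eef_pos: [0.5037, -0.203, 0.2883]
tool_rot: [[-0.978, 0.21, -0.002], [0.21, 0.978, 0.001], [0.002, 0.0, -1.0]]
contact_force: [1.7, -0.5, 0.7]
gripper_width: 0.603
```

Call:
drive_tool --deltas '[[[0.6,0,-20,20,0],[0.6,0,-50,30,0],[0.6,0,-90,30,0],[0.6,0,-130,30,0],[0.6,0,-170,30,0],[0.6,0,-200,30,0],[0.6,0,-200,30,0],[0.6,0,-200,30,0]]]'

```text
time_s: 18.03
eef_pos: [0.5034, -0.4051, 0.3159]
tool_rot: [[-0.977, 0.214, -0.002], [0.214, 0.977, 0.001], [0.002, 0.0, -1.0]]
contact_force: [-0.5, 0.8, -0.2]
gripper_width: 0.598
```

```bash
python3 off.py | head -8
python3 - <<'E'
from h import *
s=robot.read_state();print(s["eef_pos"],s["time_s"],s["contact_force"])
p,d=robot.capture("top");W=world("top",d);Z=W[...,2]
cv2.imwrite("pics/end.png",cv2.resize(p[90:270,180:430],None,fx=3,fy=3,interpolation=cv2.INTER_CUBIC))
r=W[...,:2]-[.502,-.203];X=r@[.212,.977];Y=r@[-.977,.212]
m=(abs(X)<.02)&(abs(Y)<.05)&(Z>.12)&(Z<.25)&(p.max(2)<70);print("bar",m.sum(),np.median(X[m]),np.median(Z[m]))
r=W[...,:2]-[.547,.0035];X=r@[.212,.977]-.115;Y=r@[-.977,.212]
m=(abs(X)<.1)&(X>-.03)&(abs(Y)<.11)&(Z>.045)&(Z<.062);print("tub rim X",np.percentile(X[m],[1,99]),"Y",np.percentile(Y[m],[1,99]))
m=(np.hypot(W[...,0]-.427,W[...,1]-.2156)<.055)&(Z>.01)&(Z<.027);q=W[m];print("wheel",q.mean(0))
Z0=np.load("top0.npz")["W"][...,2]
for n,(a,b,c,d2,h) in dict(can=(295,112,320,138,.07),oil=(333,122,357,148,.1),jar=(360,135,385,158,.06),mug=(295,215,327,250,.06),push=(340,232,392,258,.03),gauge=(435,195,480,245,.02)).items():
    W0=np.load("top0.npz")["W"];f=lambda A:A[b:d2,a:c][A[b:d2,a:c,2]>h].mean(0)
    print(n,np.round((f(W)-f(W0))*1000,1))
E
```

```text
[271 156  12  14 119] tubX [0.011 0.025 0.047] tubY [-0.048 -0.029 -0.013] Z [0.028 0.07  0.076]
[275 163  21  28 230] tubX [-0.032 -0.012  0.02 ] tubY [-0.04   0.025  0.048] Z [0.012 0.032 0.061]
135   0   1   1   0   0   5   8  -1  -2   2   0  -6  -1   3  -7  -2   0   2   1  37  74  87  89  97
137   0   6  -2  -6  -5  -5   0   0   0   0   0   3   4  -4   0  -2   0   2   7   3  33  66  68  69
139   0   3  -4  -7  -6  -4  -1   4   4   0   6   5  -1  -1   0   0   0  -3   1  -1  -1   1  28  27
141  -2   0   6   1  -1  11   0   0   0  -5   5  -4   9   2  -5  -6   5   3   2   0   5   5   8   2
143  53  55  57  52   3  -8  -2   0   1  -4   7  -5   0   3   0  -1  -4   0  -1  -1   1  -9   2   1
145  59  35  26  50  55  44  46  58  57   0   3   0   5   0  -2   5   3  -3   0   1   2   4   3   5
[ 0.50434235 -0.40312317  0.3163293 ] 18.0833 [-0.00192814  1.01933561  0.03783438]
bar 154 0.004958104843454287 0.16096078788381546
tub rim X [-0.02926933  0.09063899] Y [-0.08794671  0.08152898]
wheel [0.43094238 0.21885756 0.0182939 ]
can [-0.1  0.  -0.3]
oil [-0.3 -0.2  0.3]
jar [-0.3  0.2 -1.3]
mug [ 0.  -0.   0.2]
push [0.1 0.2 0.3]
gauge [ -6.8 144.  602.7]
```

View pics/end.png

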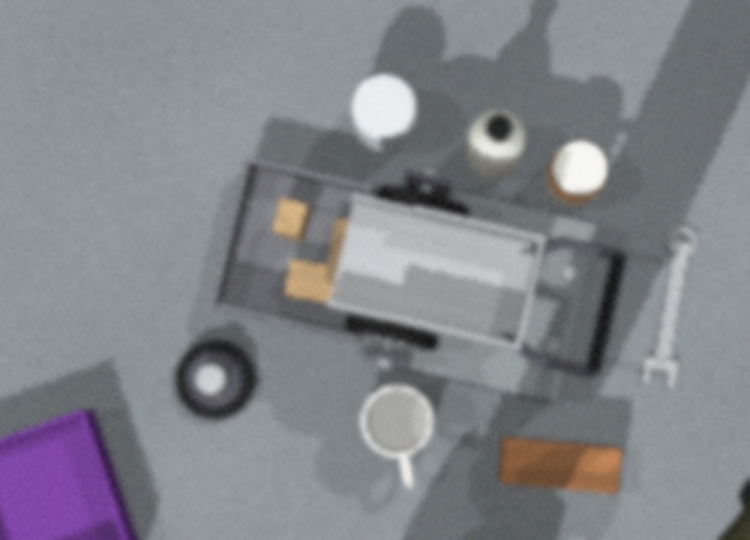

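The end picture shows an empty tray back on its legs, the offcuts in the tub (290,218), (340,245) and (310,280), the handwheel flat at (215,378), and the neighbours where they were. The gauge reading is only the arm standing in front of it. I hand the job in.

```bash
python3 -c "
from plant import robot
s=robot.read_state();print(s['time_s'],abs(s['dq']).max());print(robot.sign_off())"
```

```text
18.1333 0.017009881256162658
the job is handed in; nothing more can be done
None
```

The job was handed in at 18.1 s, with every step done in order. I laid the handwheel flat at about (427, 216) mm, clear of the tub, and drew the grey tub up to the dock by its far wall. I then tipped the cart to about 1.05 rad and lowered the handle along the same arc while still gripping it.

**Last checks:**
- **Cart:** the handle bar is back at its starting height (its top at 161 mm), so the cart is on its legs.
- **Tub:** it is centred at the dock to within about 4 mm.
- **Offcuts:** all three were measured in the tub before I lowered the handle. At the end I can still see all three there, one standing on end (top at 76 mm) and one partly hidden under the cart's lip.
- **Bystanders:** the can, oil, mug, push block and jar moved by less than 2 mm.

**Not confirmed or off:**
- **Gauge:** the arm blocked the final camera check of it. It was not near any of the moves.
- **Wrench:** I judged it only by eye, and it looks unmoved.
- **Handle bar:** it was about 4 mm further back than the first estimate, which I corrected before gripping.
- **Handwheel:** it was pressed onto the bench with about 37 N for a moment before release.

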